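Fit the jar nest on the paste filler and load a jar

TASK

Set the paste filler up for the next jar: lay the jar nest on the filler's deck, sliding it lightly over the two studs until both holes drop over them and the plate lies flat on the deck. Do not force the plate down on the studs. Then set the empty open jar gently upright in the nest, let go, and leave the other jars and bottles where they stand.

Things in the scene. Friction and masses are not known exactly. Their poses are not given: they have to be found in the camera images.
- filler: The bench paste filler, fixed to the table: a steel base 200 mm (its x) by 330 mm (its y), 45 mm high. Origin under the deck's centre, at the table top; the base reaches 100 mm either way in x, 100 mm in -y, 230 mm in +y. A column (foot 56 mm) at x 40, y 165 mm carries the head, swung away to +y, 390 mm high; nothing of it is nearer the deck centre than y = 137 mm.
- deck (a point): Centre of the deck's flat top, 45 mm above the table, axes as the filler's. Two rigid steel studs rise through slots at y -55 and +55 mm: 10 mm thick, 12.5 mm high above the deck, the top 2 mm tapered to 8 mm. One bar joins them: both have the same x, left by the last user anywhere from -20 to +20 mm and not measured. The nest goes on them, long side along y, y = 0.
- nest_center (a point): The loose jar nest, 0.24-0.39 kg: an aluminium plate 100 (x) by 150 (y) by 6 mm with a white block 60 x 60 x 24 mm on its centre, 30 mm high in all. This is its centre, 15 mm above the plate's underside. Two round 12.5 mm holes run through the plate at y -55 and +55 mm, x 0; it fits either way round. Grip the block; its upright bore is 52 mm wide, open at the top, its floor the plate's top.
- jar_center (a point): The empty open jar of blue glass: 48 mm across up to 66 mm height, then a 44 mm neck to its rim at 80 mm, about 0.12 kg. This point is its centre, 40 mm above its foot. It starts upright on the table.
- capped_jar: A filled jar of the same glass with a black cap, 49 mm across, 84 mm high, origin under its foot. It stands about 12 cm from the empty jar, on either side of it. Leave it alone.
- amber_jar: A large amber jar with a steel lid, 90 mm across, 153 mm high, origin under its foot. Leave it alone.
- dropper: A small blue dropper bottle, 33 mm across, 110 mm high, origin under its foot. Leave it alone.
Not all that is in view belongs to the job. Of the things shaped like the part that bears nest_center, the aluminium one is meant. What is shaped like the part that bears jar_center but green is not meant.

How it is judged:
On the way, in this order (a step that is already met when the one before it is completed fails the run):
1. the nest lies flat on the deck with both studs through its holes (z of nest_center in the frame of deck between 0.012 and 0.0165 m and y of nest_center in the frame of deck between -0.004 and 0.004 m and x of nest_center in the frame of deck between -0.023 and 0.023 m and angle between the y axis of nest_center and the y axis of deck, either way round below 0.06 rad and angle between nest_center's own z axis and vertical below 0.03 rad), for 0.2 s.
2. the empty jar stands in the nest (horizontal distance between jar_center and nest_center below 0.005 m and z of jar_center in the frame of nest_center below 0.0335 m and angle between jar_center's own z axis and vertical below 0.08 rad), for 0.2 s.
At the end, for the whole second after the job is handed in: The nest lies flat on the deck (within 1.5 mm of height and 0.03 rad) with both studs through its holes, and the empty jar stands upright (within 0.05 rad) on the floor of the nest's bore, within 5 mm of its centre; both released (all of step 1 and horizontal distance between jar_center and nest_center below 0.005 m and z of jar_center in the frame of nest_center between 0.028 and 0.0335 m and angle between jar_center's own z axis and vertical below 0.05 rad); the robot touches nothing.
It fails at once if the nest is pressed or pushed on the filler or its studs with more than 40 N (contact force between nest and filler above 40 N).
It fails at once if the jar is pressed or dropped on the nest with more than 40 N (contact force between jar and nest above 40 N).
It fails at once if one of the other jars or bottles is moved by more than 30 mm or tipped (distance of any of capped_jar, amber_jar, dropper from where it was at the start of the episode above 0.03 m or angle between any of capped_jar, amber_jar, dropper's own z axis and vertical above 0.4 rad).
It also fails if it takes over 72 s, if anything falls off the work surface, if the arm or the gripper's body presses on something with over 40 N, if the wrist force passes 120 N, or if a joint passes its speed limit or range.

ROBOT

A 6-joint arm with a two-finger parallel gripper is mounted at the origin on the work surface. World frame = base frame: x ahead of the robot, y to its left, z up, the work surface at z = 0. Lengths are in m, angles in rad, forces in N, time in s.
With the tool pointing down it reaches from about 0.275 to 0.725 m from the base axis. Payload 5.6 kg.
Tool frame: the origin (TCP) lies at the very end of the fingers, on their centre line; the grasp point (between the pads) lies ctrl.hold_point_z behind it (ctrl.hold_point_z is the distance from the TCP to the grasp point, in m); z points along the fingers, y is the direction in which the jaws open and shut (so a half turn about z gives the same grasp; the last joint's range is limited). The gripper opens to 85 mm and grips with 20 to 120 N. Pads are 22 mm wide; open, the fingers measure 114 mm over their backs; the gripper's body (76 mm by 85 mm) begins 54 mm behind the grasp point. The pads swing forward as they close: fully open they stand 13 mm farther back than shut.
Start: joints at [-0.991, 0.255, 0.108, 0, -1.424, -0.285], TCP at [0.16, -0.526, 0.197] pointing down, gripper open.
Joint ranges: [-2.95, 2.95], [-1.21, 1.97], [-1.09, 1.5], [-2.87, 1.71], [-2.94, -0.07], [-3.05, 3.05]. Speed limits (rad/s): [2.57, 2.57, 3.14, 3.14, 3.14, 3.14].

INTERFACE

Orientations are given as a unit quaternion [x, y, z, w].
In Python, from workcell import ctrl gives the robot as it stands.
- The arm moves only by the tool arm_command, never from a script. Its argument "moves" is a list that holds one entry, the list of rows, each a list of 6 numbers: the shift along the world's x, y, z in mm, then the turn, a rotation vector about the world's x, y, z in rad. In form: [[[tx, ty, tz, rx, ry, rz], ...]]. A call has 1 to 20 rows; each row shifts and turns the commanded pose from where the row before left it; what a row does not reach is not made up. A row lasts 1/8 s, in which the tool goes at most 62.5 mm and 10.7 degrees, less where a joint would pass 70% of its speed; a pose out of reach is approached as far as the arm can. A call with a gripper value outside its range is refused whole. "claw" is the gripper command: -1 is fully open, 1 is shut, values between are in proportion, set as the call begins (left out, the last holds). The fingers move at their own pace and stop on an object; "grip_force" is the grip in N (left out, the last holds). Time passes only in rows, so rows that do not move let the fingers close. It gives the time, the measured TCP pose, the force and the opening at its end, in the units of the state.
- ctrl.read_state(): the state, without advancing time (a new reading comes with each control period).
- ctrl.camera(name): name is "side" or "top" or "wrist"; returns the picture (400x640x3 uint8, red, green, blue); there is no depth.
- ctrl.calibration(name): a dict with "intrinsics" (3x3 intrinsics, pixels), "R" (3x3) and "t" (3): a world point X has camera coordinates R X + t. Camera axes: x right, y down, z forward; pixel columns grow to the right and rows downward; lengths in m; the calibration is good to about 2 mm. A picture is of the moment at which its call begins: read the wrist's pose just before it. calibration takes no time and is no camera call; for the wrist camera it gives the pose at the moment of the call.
- ctrl.sign_off(): hands the job in, once; it reports no verdict.
Trained networks look in the newest picture that a camera, given by its name, has taken for a name from the list of things; names that differ only in an ending like _2 or _b are one class to them, and where a whole thing is asked for, a point or a joint stands for the part that bears it (a point fixed in the world has none). Each returns a list of dicts, best first, with "p" (0 to 1); they miss things now and then, are a little off and sometimes report something else, mostly with a low value. They report only what shows in the picture. A call takes as long as a camera call. They do not tell look-alikes from the thing itself.
- ctrl.boxes_of(query, camera): "at" ([column, row] as shares, 0 to 1, of the picture: columns of its width, rows of its height, amid what is visible of it).
- ctrl.cut_out(query, camera): "region" (400x640 bool, what is visible of it) and "at" ([column, row] as shares, 0 to 1, of the picture: columns of its width, rows of its height, amid what is visible of it).
- ctrl.landmark_of(query, camera): "at" ([column, row] as shares, 0 to 1, of the picture: columns of its width, rows of its height: a listed point, or the origin of a listed thing).
The state is a dict: "time_s": time; "joint_pos": joint angles; "joint_vel": joint speeds; "tau": joint torques, N m; "position": TCP position; "ee_rot": TCP orientation; "contact_force": force on the tool from outside, world axes, zero at the start; "moment": the same for the moment, N m; "width": finger opening in m.
Only numpy, scipy, OpenCV 4.12 (cv2) and the standard library are available. Lean on these libraries where they do the work, as an engineer would, in place of code of your own. Each camera call takes 0.05 s, during which the arm holds its last target. There are 200 camera calls.

## Working session

There is one attempt and no reset: what is moved stays moved. The work goes in short steps, Python scripts to look and compute and a tool call to move; the robot and the scene stay as the last step left them, time stands still between calls to the robot, and variables do not carry over. Pictures are saved under pics/ and viewed, about 8 in all and at most 12, crops included, and the job is handed in when it is done.

Besides the shell and the picture viewer there is one more tool, called after ">>>" as a command line: name --argument value ..., lists and objects as JSON in quotes. arm_command: Moves the arm, as the interface text tells. Its arguments: {"type":"object","properties":{"moves":{"type":"array"},"claw":{"type":"number"},"grip_force":{"type":"number"}},"required":["moves"]}

```bash
mkdir -p pics; ls; cat > h.py <<'E'
from workcell import ctrl
import numpy as np, cv2
def cal(n):
    c=ctrl.calibration(n); return np.array(c["intrinsics"]),np.array(c["R"]),np.array(c["t"])
def onplane(n,px,z,c=None):
    K,R,t=c or cal(n); d=R.T@np.linalg.inv(K)@np.array([px[0],px[1],1.]); o=-R.T@t
    return o+d*(z-o[2])/d[2]
def proj(n,X,c=None):
    K,R,t=c or cal(n); p=K@(R@np.array(X)+t); return p[:2]/p[2]
def save(img,f): cv2.imwrite("pics/"+f,img[:,:,::-1])
E
python3 - <<'E'
from h import *
s=ctrl.read_state(); print(s["position"],s["ee_rot"],s["width"],ctrl.hold_point_z)
ims=[]
for c in("top","side"):
    im=ctrl.camera(c); K,R,t=cal(c); print(c,-R.T@t,R[2],K[0,0])
    ims.append(im)
    for q in ["filler","deck","nest_center","jar_center","capped_jar","amber_jar","dropper"]:
        print(q,[(round(d["p"],2),np.round(np.array(d["at"])*[640,400],1).tolist()) for d in ctrl.landmark_of(q,c)[:4]])
    save(im,c+"0.png")
E
```

```text
pics
[ 0.15965988 -0.52572292  0.19620905] [-1.46809598e-01  9.89164310e-01  9.36699772e-04 -1.80546598e-04] 0.08536979241634371 0.0187
top [ 0.35327822 -0.12747062  1.33246028] [ 0.08166035 -0.00812997 -0.99662706] 517.1487000039409
filler [(0.9, [206.6, 158.8])]
deck [(0.57, [201.4, 158.1]), (0.51, [205.5, 160.4])]
nest_center [(0.85, [342.7, 203.7]), (0.64, [353.6, 271.8]), (0.18, [202.2, 159.4])]
jar_center [(0.7, [282.6, 158.6]), (0.6, [306.3, 126.8])]
capped_jar [(0.88, [353.1, 125.2])]
amber_jar [(0.86, [411.3, 145.1])]
dropper [(0.66, [413.7, 196.4]), (0.58, [206.7, 159.6])]
side [0.28990956 0.68193154 0.75469522] [ 0.15996183 -0.75071244 -0.64097039] 478.83558645245523
filler [(0.96, [236.2, 301.4])]
deck [(0.68, [236.8, 284.4])]
nest_center [(0.9, [406.4, 200.3])]
jar_center [(0.88, [242.6, 194.2]), (0.57, [269.1, 223.5]), (0.33, [338.2, 155.1]), (0.2, [237.5, 303.5])]
capped_jar [(0.93, [260.9, 178.1]), (0.68, [327.1, 192.7])]
amber_jar [(0.92, [293.1, 149.5]), (0.58, [326.3, 192.6]), (0.55, [240.7, 195.8])]
dropper [(0.9, [340.2, 156.4])]
```

View pics/top0.png

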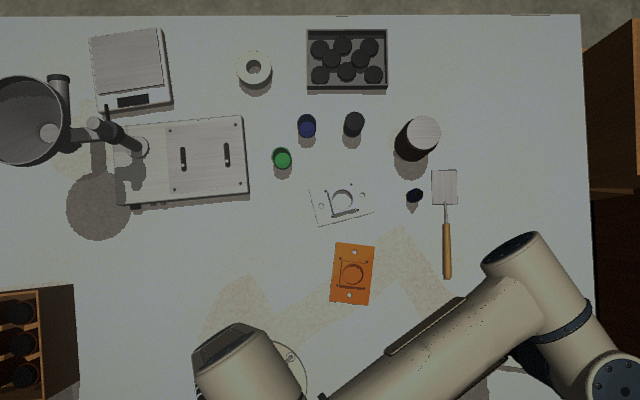

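View pics/side0.png

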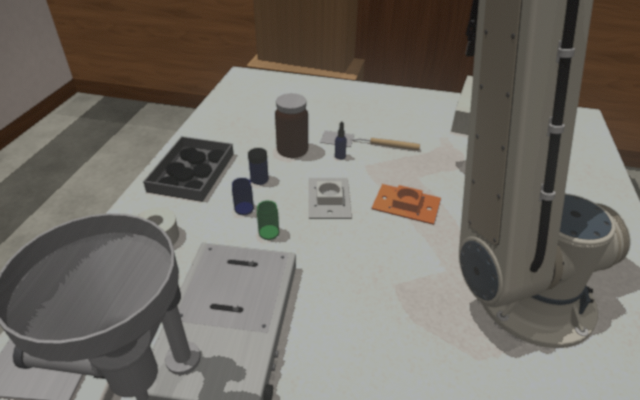

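The top view shows the aluminium nest at (343,203) and an orange decoy at (353,272). The blue jar is at (306,127), with a green decoy at (282,158) and a capped jar at (353,125). The filler deck is at about (205,158), with studs in slots near (183,158) and (227,155). I choose the aluminium nest and the blue open jar, and I'll check both in a close crop.

```bash
python3 - <<'E'
from h import *
im=cv2.imread("pics/top0.png")
a=cv2.resize(im[100:240,140:380],None,fx=3.3,fy=3.3,interpolation=cv2.INTER_CUBIC)
cv2.imwrite("pics/crop0.png",cv2.convertScaleAbs(a,alpha=1.3))
for n,px,z in [("nest",(342.7,203.7),.015),("orange",(353.6,271.8),.015),("jar",(306.3,126.8),.04),("green",(282.6,158.6),.04),("capped",(353,125),0),("amber",(411,145),0),("dropper",(413.7,196.4),0),("deck",(204,159),.045),("studL",(183,158),.055),("studR",(227,155),.055),
 ("c1",(242,117),.045),("c2",(247,193),.045),("c3",(116,206),.045),]:
    print(n,np.round(onplane("top",px,z),4))
for n,px,z in [("nest",(329,198),.006),("jar",(242.6,194.2),.04),("deck",(236.8,284.4),.045),("s1",(241,263),.05),("s2",(226,308),.05)]: print("side",n,np.round(onplane("side",px,z),4))
K,R,t=cal("wrist"); print(-R.T@t,R,K)
E
```

```text
nest [ 0.4496 -0.2046  0.015 ]
orange [ 0.2768 -0.23    0.015 ]
jar [ 0.6441 -0.1131  0.04  ]
green [ 0.563  -0.0528  0.04  ]
capped [ 0.657  -0.2349  0.    ]
amber [ 0.603  -0.3857  0.    ]
dropper [ 0.4683 -0.3896  0.    ]
deck [0.5626 0.1441 0.045 ]
studL [0.5638 0.1942 0.055 ]
studR [0.5706 0.0848 0.055 ]
c1 [0.6691 0.0492 0.045 ]
c2 [0.476 0.036 0.045]
c3 [0.446  0.3615 0.045 ]
side nest [ 0.4568 -0.1956  0.006 ]
side jar [ 0.6479 -0.1203  0.04  ]
side deck [0.564  0.1408 0.045 ]
side s1 [0.573 0.092 0.05 ]
side s2 [0.5617 0.2002 0.05  ]
[ 0.09693163 -0.54461228  0.37365978] [[-2.90191844e-01  9.56968155e-01  8.02359342e-04]
 [ 9.24651744e-01  2.80175941e-01  2.57915868e-01]
 [ 2.46592470e-01  7.55869843e-02 -9.66167046e-01]] [[335.18517674   0.         318.83754053]
 [  0.         335.18517674 201.41864017]
 [  0.           0.           1.        ]]
```

View pics/crop0.png

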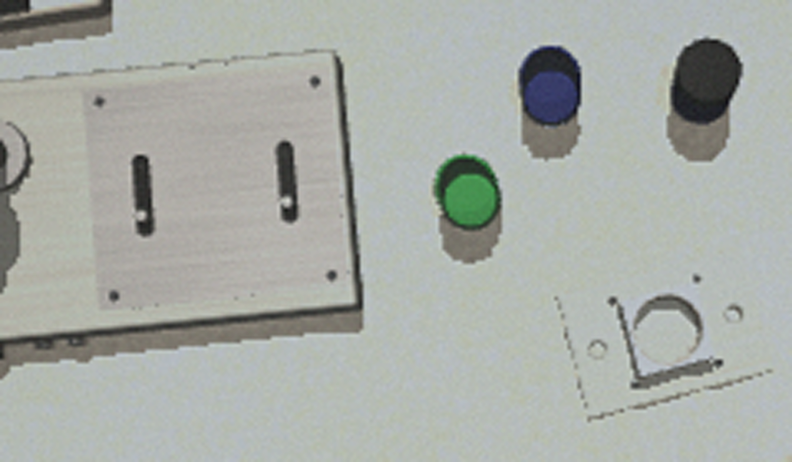

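The crop confirms the choice: the aluminium nest is at about (342,200), with holes at (321,206) and (362,195). The studs show as bright dots at (182.4,165) and (227,161). The blue jar is open with the black-capped jar to its right, and the green one is the decoy.

```bash
python3 - <<'E'
from h import *
def pair(a,b,z):
    A,B=onplane("top",a,z),onplane("top",b,z); d=A-B; print(np.round(A,4),np.round(B,4),"mid",np.round((A+B)/2,4),"len",np.linalg.norm(d),"yang",np.degrees(np.arctan2(d[1],d[0])))
pair((140+597/3.3,100+350/3.3),(140+733/3.3,100+313/3.3),.006)
pair((140+140/3.3,100+215/3.3),(140+287/3.3,100+202/3.3),.0575)
pair((140+97/3.3,100+101/3.3),(140+315/3.3,100+81/3.3),.045)
pair((140+113/3.3,100+296/3.3),(140+331/3.3,100+275/3.3),.045)
E
```

```text
[ 0.4446 -0.149   0.006 ] [ 0.4728 -0.2554  0.006 ] mid [ 0.4587 -0.2022  0.006 ] len 0.11013100236360694 yang 104.80749121056002
[0.5455 0.1948 0.0575] [0.5546 0.0844 0.0575] mid [0.55   0.1396 0.0575] len 0.1107476858143155 yang 94.71218451185938
[0.6354 0.2318 0.045 ] [0.6499 0.0656 0.045 ] mid [0.6427 0.1487 0.045 ] len 0.16683213188197663 yang 94.96329323591593
[0.4857 0.2175 0.045 ] [0.5005 0.0528 0.045 ] mid [0.4931 0.1352 0.045 ] len 0.16534485342198124 yang 95.12637539941592
```

>>> arm_command --moves '[[[21.4,23.1,-3,0,0,0.11],[21.4,23.1,-3,0,0,0.11],[21.4,23.1,-3,0,0,0.11],[21.4,23.1,-3,0,0,0.11],[21.4,23.1,-3,0,0,0.11],[21.4,23.1,-3,0,0,0.11],[21.4,23.1,-3,0,0,0.11],[21.4,23.1,-3,0,0,0.11],[21.4,23.1,-3,0,0,0.11],[21.4,23.1,-3,0,0,0.11],[21.4,23.1,-3,0,0,0.11],[21.4,23.1,-3,0,0,0.11],[21.4,23.1,-3,0,0,0.11],[21.4,23.1,-3,0,0,0.11],[0,0,0,0,0,0],[0,0,0,0,0,0]]]' --claw -1 --grip_force 40

```text
time_s: 2.8
position: [0.4593, -0.203, 0.1551]
ee_rot: [0.794, -0.608, 0.0, 0.0]
contact_force: [-0.3, -1.1, 0.4]
width: 0.0855
```

```bash
cat >> h.py <<'E'
from scipy.spatial.transform import Rotation as Ro
def st():
    s=ctrl.read_state(); y=Ro.from_quat(s["ee_rot"]).as_matrix()
    print("t",round(s["time_s"],2),"p",np.round(s["position"],4),"yaw(y-axis)",round(np.degrees(np.arctan2(y[1,1],y[0,1])),2),"z",np.round(y[:,2],3),"F",np.round(s["contact_force"],1),"w",round(s["width"],4),"hp",ctrl.hold_point_z); return s
E
python3 - <<'E'
from h import *
st(); c=cal("wrist"); im=ctrl.camera("wrist"); save(im,"w1.png"); np.savez("w1.npz",*c)
print([(d["p"],np.array(d["at"])*[640,400]) for d in ctrl.landmark_of("nest_center","wrist")])
E
```

```text
t 2.8 p [ 0.4593 -0.203   0.1551] yaw(y-axis) -164.91 z [-0. -0. -1.] F [-0.3 -1.1  0.4] w 0.0855 hp 0.0187
[(0.88, array([505.216, 205.2  ])), (0.69, array([316.032, 181.4  ]))]
```

View pics/w1.png

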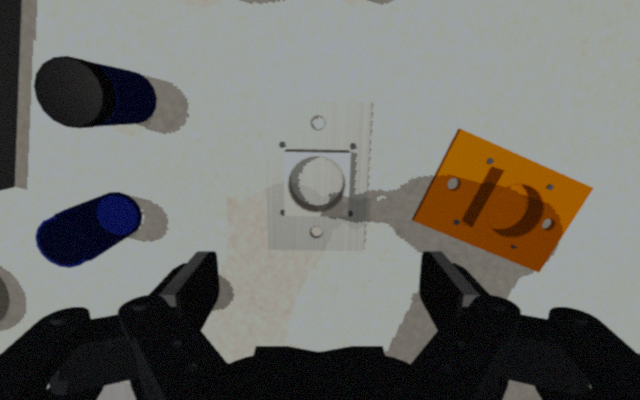

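The wrist view shows the aluminium nest between the jaws, with holes at (318,122.5) and (316.5,231) and the bore at about (317,181). The orange decoy is off to the right.

```bash
python3 - <<'E'
from h import *
z=np.load("w1.npz"); c=(z["arr_0"],z["arr_1"],z["arr_2"])
A,B=onplane("w",(318,122.5),.006,c),onplane("w",(316.5,231),.006,c); d=B-A
print(A,B,(A+B)/2,np.linalg.norm(d),np.degrees(np.arctan2(d[1],d[0])))
# refine holes/bore: edges
im=cv2.imread("pics/w1.png",0)
for (x,y) in [(318,122),(316,231)]:
    p=im[y-12:y+13,x-12:x+13].astype(float); p=np.clip(p-np.median(p)-0,None,-6)*-1-6
    yy,xx=np.mgrid[y-12:y+13,x-12:x+13]; print((p*xx).sum()/p.sum(),(p*yy).sum()/p.sum(),p.max())
E
```

```text
[ 0.47373877 -0.25554237  0.006     ] [ 0.44699802 -0.1500001   0.006     ] [ 0.46036839 -0.20277123  0.006     ] 0.10887717141115233 104.21757524438361
315.2904347826087 121.59347826086956 48.0
314.12259194395796 234.64273204903677 54.0
```

>>> arm_command --moves '[[[0.5,0.5,-20,0,0,-0.008],[0,0,-25,0,0,0],[0,0,-25,0,0,0],[0,0,-25,0,0,0],[0,0,-20,0,0,0],[0,0,-15,0,0,0],[0,0,-10,0,0,0],[0,0,-5,0,0,0],[0,0,0,0,0,0],[0,0,0,0,0,0]]]'

```text
time_s: 4.15
position: [0.4604, -0.2025, 0.0107]
ee_rot: [0.792, -0.611, 0.001, -0.0]
contact_force: [-0.6, -0.3, -0.3]
width: 0.0852
```

>>> arm_command --moves '[[[0,0,0,0,0,0],[0,0,0,0,0,0],[0,0,0,0,0,0],[0,0,0,0,0,0],[0,0,0,0,0,0],[0,0,0,0,0,0]]]' --claw 0.2

```text
time_s: 4.9
position: [0.4599, -0.2023, 0.0101]
ee_rot: [0.792, -0.611, -0.0, 0.0]
contact_force: [0.8, 0.1, -0.8]
width: 0.0343
```

```bash
python3 - <<'E'
from h import *
st(); im=ctrl.camera("side"); p=proj("side",(.46,-.2,.03)).astype(int); print(p)
save(cv2.resize(im[p[1]-60:p[1]+60,p[0]-80:p[0]+80],None,fx=4,fy=4),"s1.png")
E
```

```text
t 4.9 p [ 0.4599 -0.2023  0.0101] yaw(y-axis) -165.33 z [-0.  0. -1.] F [ 0.8  0.1 -0.8] w 0.0343 hp 0.0187
[328 189]
```

View pics/s1.png

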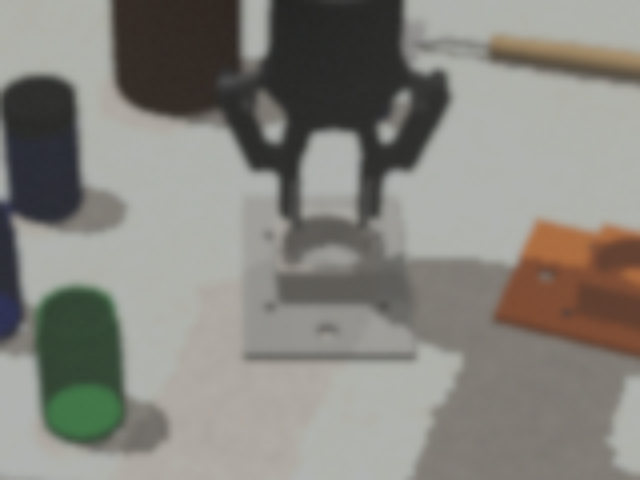

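The side crop shows the jaws closed to 34 mm with nothing gripped, so they missed the block. The fingertips end at the block's far top edge, at about crop (290–370,215). I'll check the geometry numerically.

```bash
python3 - <<'E'
from h import *
s=st(); P=np.array(s["position"])
cr=lambda X: np.round((proj("side",X)-[328-80,189-60])*4,0)
print("tcp",cr(P),"+10",cr(P+[0,0,.01]),"+20",cr(P+[0,0,.02]),"+30",cr(P+[0,0,.03]))
print("jaw tips +20",[cr(P+[.017*np.cos(.25)*k,.017*np.sin(.25)*k,.02]) for k in(-1,1)])
a=np.radians(14.5); ex=np.array([np.cos(a),np.sin(a),0]); ey=np.array([-np.sin(a),np.cos(a),0]); C=np.array([.4598,-.2025,0])
print("block top",[cr(C+i*.03*ex+j*.03*ey+[0,0,.03]) for i,j in((-1,-1),(-1,1),(1,1),(1,-1))])
print("plate",[cr(C+i*.05*ex+j*.075*ey+[0,0,.006]) for i,j in((-1,-1),(-1,1),(1,1),(1,-1))])
print(cr(onplane("side",np.array([290,215])/4+[248,129],.03)),onplane("side",np.array([290,215])/4+[248,129],.03),onplane("side",np.array([370,215])/4+[248,129],.03))
im=ctrl.camera("wrist"); save(im,"w2.png")
E
```

```text
t 4.95 p [ 0.46   -0.2023  0.0101] yaw(y-axis) -165.33 z [ 0.  0. -1.] F [ 0.8  0.1 -0.1] w 0.0346 hp 0.0187
tcp [321. 263.] +10 [322. 250.] +20 [322. 238.] +30 [323. 225.]
jaw tips +20 [array([350., 238.]), array([294., 238.])]
block top [array([369., 207.]), array([375., 269.]), array([274., 270.]), array([272., 207.])]
plate [array([395., 193.]), array([413., 350.]), array([241., 351.]), array([239., 194.])]
[290. 215.] [ 0.48380178 -0.21917574  0.03      ] [ 0.43625233 -0.23111855  0.03      ]
```

View pics/w2.png

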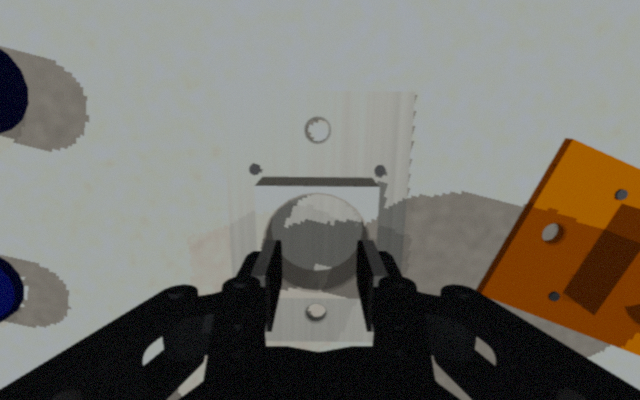

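The wrist view shows the fingertips, at about (268,245) and (370,245), hovering over the block, whose top edges span 257–380. I'll work out how far the tips really sit from the TCP.

View pics/w2c.png

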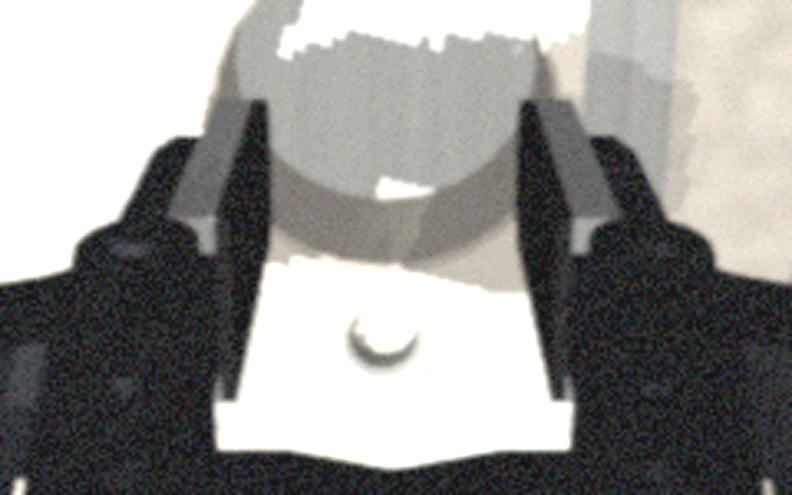

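In the wrist picture, the fingertip corners at (281,240) and (358,240) match points about 38 mm behind the reported TCP. So the tips sit much higher than the documentation says, at z≈0.045. I'll reopen and go down in small steps, watching the force.

>>> arm_command --moves '[[[0,0,0,0,0,0],[0,0,0,0,0,0],[0,0,0,0,0,0],[0,0,0,0,0,0],[0,0,-2,0,0,0],[0,0,-2,0,0,0],[0,0,0,0,0,0],[0,0,0,0,0,0]]]' --claw -1

```text
time_s: 6.0
position: [0.4599, -0.2024, 0.0061]
ee_rot: [0.792, -0.611, 0.0, 0.0]
contact_force: [-0.6, 0.1, -0.0]
width: 0.0853
```

```bash
python3 - <<'E'
from h import *
s=st(); P=np.array(s["position"]); M=Ro.from_quat(s["ee_rot"]).as_matrix()
A,B=onplane("w",(317,130),.006,cal("wrist")),0
for k in (0,10,20,30,40,50):
    print(k,[np.round(proj("wrist",P+M@np.array([i*.011,j*s["width"]/2,-k/1e3]))).tolist() for i in(-1,1) for j in(-1,1)])
im=ctrl.camera("wrist");cv2.imwrite("pics/w3c.png",cv2.convertScaleAbs(cv2.resize(im[150:400,120:520,::-1],None,fx=2,fy=2,interpolation=cv2.INTER_CUBIC),alpha=1.6,beta=20))
E
```

```text
t 6.0 p [ 0.4599 -0.2024  0.0061] yaw(y-axis) -165.33 z [-0. -0. -1.] F [-0.6  0.1 -0. ] w 0.0853 hp 0.0187
0 [[243.0, 249.0], [393.0, 249.0], [241.0, 212.0], [396.0, 212.0]]
10 [[239.0, 257.0], [397.0, 257.0], [236.0, 218.0], [400.0, 218.0]]
20 [[234.0, 265.0], [402.0, 265.0], [231.0, 224.0], [405.0, 224.0]]
30 [[229.0, 274.0], [407.0, 274.0], [226.0, 231.0], [410.0, 231.0]]
40 [[224.0, 285.0], [412.0, 284.0], [220.0, 239.0], [416.0, 239.0]]
50 [[217.0, 296.0], [419.0, 296.0], [213.0, 248.0], [423.0, 248.0]]
```

View pics/w3c.png

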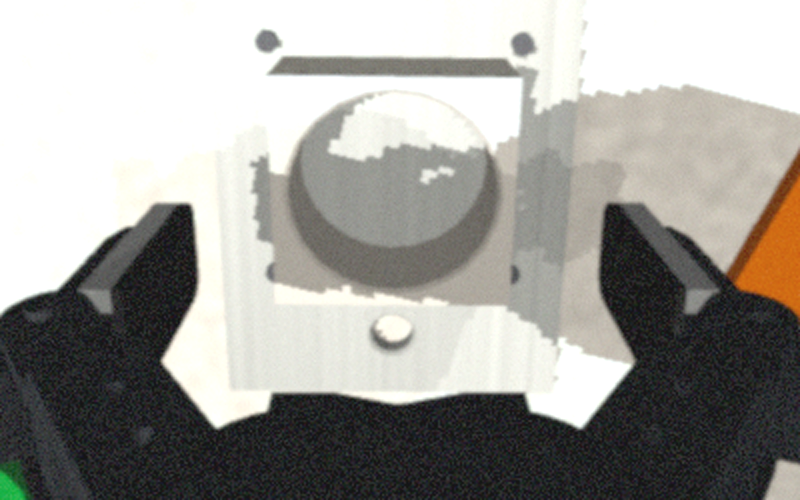

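The open tips at about px (215,252) and (423,252) match points about 50 mm behind the reported TCP, and the block is centred between the jaws. I'll go on down in small steps and check the force.

>>> arm_command --moves '[[[0,0,-4,0,0,0],[0,0,-4,0,0,0],[0,0,-4,0,0,0],[0,0,-4,0,0,0],[0,0,-2,0,0,0],[0,0,-2,0,0,0],[0,0,0,0,0,0]]]'

```text
time_s: 6.92
position: [0.4599, -0.2023, -0.014]
ee_rot: [0.792, -0.611, -0.0, 0.0]
contact_force: [0.7, 0.0, -1.0]
width: 0.0854
```

>>> arm_command --moves '[[[0,0,-2,0,0,0],[0,0,-2,0,0,0],[0,0,-2,0,0,0],[0,0,0,0,0,0]]]'

```text
time_s: 7.42
position: [0.4598, -0.2023, -0.0201]
ee_rot: [0.792, -0.611, -0.0, 0.0]
contact_force: [0.3, -0.5, 1.2]
width: 0.0852
```

The TCP now reads below the table with no contact, which confirms the offset.

>>> arm_command --moves '[[[0,0,-2,0,0,0],[0,0,-2,0,0,0],[0,0,-2,0,0,0],[0,0,-2,0,0,0],[0,0,-2,0,0,0],[0,0,-2,0,0,0],[0,0,0,0,0,0]]]'

```text
time_s: 8.3
position: [0.4598, -0.2023, -0.0321]
ee_rot: [0.792, -0.611, -0.0, 0.0]
contact_force: [-0.4, -0.4, 1.7]
width: 0.0856
```

>>> arm_command --moves '[[[0,0,0,0,0,0],[0,0,0,0,0,0],[0,0,0,0,0,0],[0,0,0,0,0,0]]]' --claw 0.1 --grip_force 30

```text
time_s: 8.8
position: [0.4604, -0.2024, -0.0312]
ee_rot: [0.792, -0.611, 0.001, -0.0]
contact_force: [-1.3, 1.5, 4.8]
width: 0.0642
```

```bash
python3 - <<'E'
from h import *
s=st()
im=ctrl.camera("wrist");cv2.imwrite("pics/w4c.png",cv2.convertScaleAbs(cv2.resize(im[100:400,120:520,::-1],None,fx=2,fy=2,interpolation=cv2.INTER_CUBIC),alpha=1.6,beta=20))
im=ctrl.camera("side"); p=proj("side",(.46,-.2,.03)).astype(int)
cv2.imwrite("pics/s2.png",cv2.resize(im[p[1]-40:p[1]+40,p[0]-50:p[0]+50,::-1],None,fx=6,fy=6))
E
```

```text
t 8.8 p [ 0.4604 -0.2024 -0.0312] yaw(y-axis) -165.33 z [ 0.001 -0.    -1.   ] F [-1.3  1.5  4.8] w 0.0642 hp 0.0187
```

>>> arm_command --moves '[[[0,0,0,0,0,0],[0,0,0,0,0,0],[0,0,0,0,0,0]]]'

```text
time_s: 9.28
position: [0.4604, -0.2024, -0.0313]
ee_rot: [0.792, -0.611, 0.001, -0.0]
contact_force: [-1.7, 0.2, 5.7]
width: 0.0642
```

View pics/s2.png

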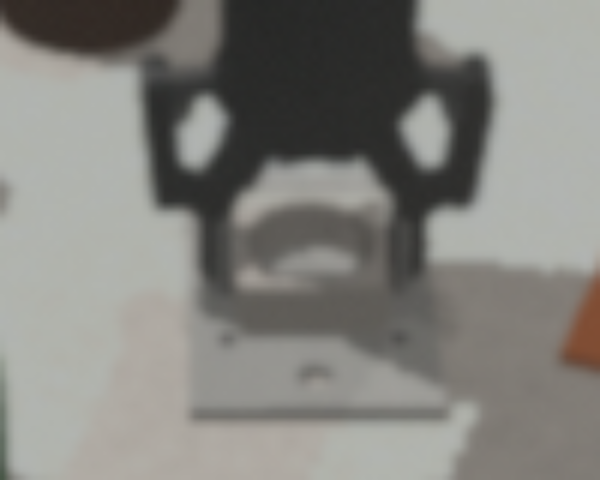

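The side crop shows the jaws around the block, stopped at 64 mm with 5.7 N upward, so the tips have probably reached the plate. I'll raise slightly.

>>> arm_command --moves '[[[0,0,1.5,0,0,0],[0,0,1.5,0,0,0],[0,0,0,0,0,0],[0,0,0,0,0,0],[0,0,0,0,0,0]]]'

```text
time_s: 9.9
position: [0.4598, -0.2023, -0.0291]
ee_rot: [0.792, -0.611, -0.0, 0.0]
contact_force: [0.8, -0.1, -2.3]
width: 0.0643
```

The vertical force is now −2.3 N, so the nest is gripped and carried, and the 64 mm reading is just an offset in the width. I'll lift and carry it over the studs.

>>> arm_command --moves '[[[0,0,5,0,0,0],[0,0,15,0,0,0],[0,0,20,0,0,0],[0,0,25,0,0,0],[0,0,25,0,0,0],[0,0,15,0,0,0],[0,0,5,0,0,0],[0,0,0,0,0,0]]]' --grip_force 50

```text
time_s: 10.9
position: [0.4596, -0.2022, 0.0807]
ee_rot: [0.792, -0.611, -0.0, 0.0]
contact_force: [-1.0, -0.2, -3.0]
width: 0.0637
```

>>> arm_command --moves '[[[3,11,0,0,0,-0.006],[5,20,0,0,0,-0.01],[7,26,0,0,0,-0.013],[7,26,0,0,0,-0.013],[7,26,0,0,0,-0.013],[7,26,0,0,0,-0.013],[7,26,0,0,0,-0.013],[7,26,0,0,0,-0.013],[7,26,0,0,0,-0.013],[7,26,0,0,0,-0.013],[7,26,0,0,0,-0.013],[7,26,0,0,0,-0.013],[6,26,0,0,0,-0.013],[5,16,0,0,0,-0.009],[3,9,0,0,0,-0.003],[0,0,0,0,0,0],[0,0,0,0,0,0]]]'

```text
time_s: 13.02
position: [0.5517, 0.139, 0.081]
ee_rot: [0.736, -0.677, -0.0, 0.0]
contact_force: [-0.1, -0.4, -2.4]
width: 0.0637
```

```bash
python3 - <<'E'
from h import *
s=st(); P=s["position"]
im=ctrl.camera("top"); save(im,"top2.png")
w=ctrl.camera("wrist"); save(w,"w5.png")
a=cv2.resize(im[100:240,110:310,::-1],None,fx=4,fy=4,interpolation=cv2.INTER_CUBIC)
b=np.hstack([cv2.resize(w[:,:,::-1],(640,400))])
cv2.imwrite("pics/m5.png",np.vstack([cv2.resize(a,(571,400)),cv2.resize(w[:230,100:540,::-1],(571,200*230*571//571//230))])) if 0 else cv2.imwrite("pics/m5.png",np.vstack([cv2.resize(a,(460,322)),cv2.resize(w[:,:,::-1],(460,278))]))
E
```

```text
t 13.03 p [0.5517 0.139  0.081 ] yaw(y-axis) -175.16 z [-0. -0. -1.] F [-0.1 -0.4 -2.4] w 0.0637 hp 0.0187
```

View pics/m5.png

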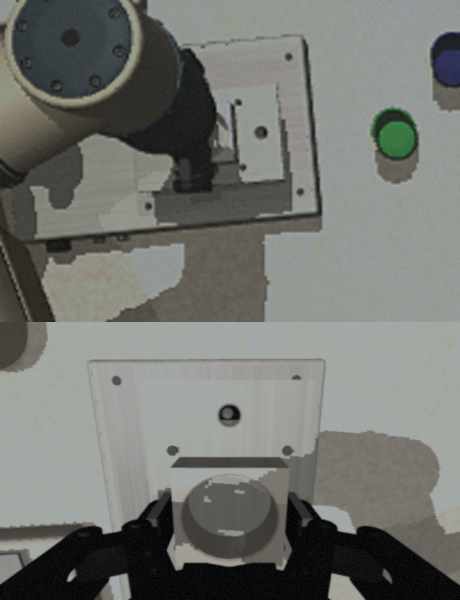

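The wrist view (lower half) shows the near hole at about px (318,134) with the bright stud visible inside it, so it is roughly aligned. I'll measure the offset numerically.

```bash
cat >> h.py <<'E'
def near():
    """nest near hole (tool model) vs stud seen through it, in wrist picture"""
    s=st(); P=np.array(s["position"]); c=cal("wrist"); g=cv2.cvtColor(ctrl.camera("wrist"),cv2.COLOR_RGB2GRAY)
    return s,P,c,g
E
python3 - <<'E'
from h import *
s,P,c,g=near()
zb=P[2]+.0312
np.set_printoptions(linewidth=250)
print(g[120:150,302:336])
M=Ro.from_quat(s["ee_rot"]).as_matrix(); ex=-M[:,1]; ey=np.array([-ex[1],ex[0],0])
h=P-.055*ey; h[2]=zb+.006; print("model hole top",proj("w",h,c)); h[2]=zb; print("bottom",proj("w",h,c))
E
```

```text
t 13.12 p [0.5518 0.139  0.0812] yaw(y-axis) -175.17 z [-0. -0. -1.] F [-0.9 -0.3 -2. ] w 0.0635 hp 0.0187
[[167 168 167 ... 167 166 167]
 [168 165 166 ... 164 166 166]
 [165 167 165 ... 159 166 164]
 ...
 [166 167 166 ... 165 167 165]
 [166 165 166 ... 167 165 166]
 [165 167 165 ... 165 165 165]]
model hole top [317.46753839 135.7320526 ]
bottom [317.51789749 134.75465891]
```

```bash
python3 - <<'E'
from h import *
g=cv2.imread("pics/w5.png",0)
for y in range(120,150): print(y,' '.join('%3d'%v for v in g[y,302:336]))
E
```

```text
120 165 166 165 166 165 158 149 134 121 109 102  88  68  57  49  47  45  40  44  42  47  48  65  89 103 115 121 135 149 159 161 165 166 166
121 166 166 165 163 160 147 131 116 108  86  69  49  31  25  24  27  26  25  21  13  16  24  31  45  62  78 102 118 133 145 155 163 167 164
122 166 164 166 160 146 128 114 104  83  58  32  29  34  36  34  37  35  24  23  17  19   9  20  23  23  43  70  98 118 129 145 158 166 164
123 166 166 162 151 132 114  98  71  49  41  32  42  46  54  51  51  49  49  39  27  24  12  20   6  18  22  43  72 101 120 135 150 160 164
124 164 164 155 133 119 103  77  48  29  38  56  56  63  68  68  65  63  60  46  40  29  25   8  13  21  20  21  43  79 108 127 143 155 162
125 165 158 144 122  99  75  50  29  36  55  68  78  78  84  85  80  79  76  69  54  37  30  14  12  15  28  10  22  43  82 112 131 146 159
126 163 152 133 111  85  52  31  38  54  68  82  88  90  88  90  87  90  85  77  69  52  35  23  17  27  12  15  18  28  60  97 120 137 152
127 161 145 124 103  66  41  32  44  66  79  86  90  87  89  88  90  89  91  89  79  64  47  28  25  11  16  17  16  21 
[... 2399 characters left out ...]

145 166 164 163 152 135 121 108  94  86  88  94  97 100 101 102 101 103 102 104 101 100  94  90  84  84  84  88  98 117 129 140 149 160 164
146 164 165 166 160 150 134 122 111  98  89  86  90  99  95 100 102 101 100 103 104 100  92  85  84  83  87 102 120 130 137 150 159 165 165
147 165 165 165 165 159 148 134 121 113 102  87  84  84  89  92  95  95  98  98  93  93  81  80  82  90 105 120 127 137 146 159 165 166 165
148 166 165 166 165 164 158 152 136 123 118 107  98  88  85  81  78  83  85  87  86  82  84  91 103 116 122 130 139 147 159 163 164 165 165
149 164 167 165 167 165 163 159 150 141 126 122 119 112 110  99  97  89  92  96  98 103 108 114 124 131 135 140 151 158 161 163 164 166 164
```

```bash
python3 - <<'E'
from h import *
c=cal("wrist");st()
h=onplane("w",(319,134.3),.0812+.0312+.006,c); q=onplane("w",(315.8,131),.0565,c)
print(h,q,"move mm",(q-h)*1e3)
s=ctrl.read_state(); P=np.array(s["position"]); M=Ro.from_quat(s["ee_rot"]).as_matrix(); ex=-M[:,1]; ey=np.array([-ex[1],ex[0],0]); print("model hole",P-.055*ey, "nest y ang",np.degrees(np.arctan2(ey[1],ey[0])))
# top: hole and tool check
print("top hole px",261/460*200+110,132/460*200+100, onplane("top",(261/460*200+110,132/460*200+100),.1184))
E
```

```text
t 13.18 p [0.5518 0.139  0.0812] yaw(y-axis) -175.17 z [ 0.  0. -1.] F [-0.3 -0.9 -2.4] w 0.0632 hp 0.0187
[0.55589295 0.08359544 0.1184    ] [0.55755062 0.08580881 0.0565    ] move mm [  1.65767537   2.21336891 -61.9       ]
model hole [0.55646069 0.08422564 0.08120042] nest y ang 94.82769691503348
top hole px 223.47826086956525 157.3913043478261 [0.5541642  0.08257923 0.1184    ]
```

>>> arm_command --moves '[[[0.5,0.5,-10,0,0,0],[0.5,0.5,-15,0,0,0],[0.5,0.5,-12,0,0,0],[0,0.5,-8,0,0,0],[0,0,-4,0,0,0],[0,0,0,0,0,0],[0,0,0,0,0,0]]]'

```text
time_s: 14.05
position: [0.5538, 0.1418, 0.0326]
ee_rot: [0.737, -0.676, 0.0, -0.0]
contact_force: [0.6, 0.8, -2.9]
width: 0.063
```

```bash
python3 - <<'E'
from h import *
s,P,c,g=near(); cv2.imwrite("pics/w6.png",g)
for y in range(116,154): print(y,' '.join('%3d'%v for v in g[y,300:338]))
E
```

```text
t 14.05 p [0.5538 0.1418 0.0326] yaw(y-axis) -175.13 z [ 0.001  0.    -1.   ] F [ 0.6  0.8 -2.9] w 0.063 hp 0.0187
116 160 161 166 170 169 170 168 169 169 170 167 168 169 165 165 159 161 158 154 155 156 156 159 161 164 164 168 167 169 168 169 168 169 168 170 169 167 167
117 162 164 168 171 170 170 169 169 169 169 169 164 160 152 148 142 138 135 132 132 133 134 134 140 146 152 160 163 167 168 169 168 170 170 170 169 169 168
118 169 168 169 170 167 170 168 169 168 167 160 150 143 133 125 123 115 111 114 110 114 116 117 122 128 135 142 150 159 166 168 168 171 169 170 170 170 170
119 169 169 169 170 169 170 167 167 165 155 141 127 125 115 109  98  89  81  81  83  81  85  92 100 108 118 126 132 144 156 162 168 171 169 170 169 170 170
120 170 169 170 170 168 169 168 162 150 135 123 115 104  91  68  60  53  51  56  59  58  62  60  66  76  95 109 116 128 139 153 161 165 167 171 169 169 171
121 171 168 169 169 168 168 162 151 134 120 108  93  67  55  47  51  51  58  63  67  69  69  67  59  63  68  73  83 107 126 135 148 160 165 169 168 170 171
122 167 171 169 168 169 166 153 133 119 105  88  
[... 4242 characters left out ...]
  99  98 103 102 106 117 125 130 139 145 154 162 168 168 170 169 169 168 165
150 170 169 169 170 168 170 168 169 168 165 157 150 141 135 130 126 123 122 120 125 123 126 127 127 133 137 144 151 158 164 169 168 170 170 169 169 169 167
151 170 171 169 170 169 168 167 168 168 169 165 163 159 153 147 140 137 139 138 136 137 137 140 142 145 149 159 164 166 168 169 168 169 170 169 171 169 163
152 168 167 168 170 169 169 170 168 168 167 167 168 166 166 162 162 155 155 153 152 153 154 158 157 161 164 165 168 167 169 170 169 170 169 168 170 170 166
153 169 169 168 170 170 171 167 168 170 169 168 168 168 168 167 167 164 166 164 167 164 166 165 166 166 166 167 168 167 169 169 169 169 168 168 168 168 166
```

```bash
python3 - <<'E'
from h import *
c=cal("wrist");s=st(); z=s["position"][2]
h=onplane("w",(318.9,134.3),z+.0372,c)
for zs in (.0565,.0575):
  q=onplane("w",(320.4,131),zs,c); print(h,q,"move mm",(q-h)*1e3)
E
```

```text
t 14.1 p [0.5538 0.1418 0.0326] yaw(y-axis) -175.12 z [ 0.001  0.    -1.   ] F [-0.7  0.4 -2.2] w 0.063 hp 0.0187
[0.55790424 0.08635561 0.06978408] [0.5572935 0.0857116 0.0565   ] move mm [ -0.61074046  -0.64401586 -13.28408102]
[0.55790424 0.08635561 0.06978408] [0.55730205 0.08565708 0.0575    ] move mm [ -0.60219108  -0.69853524 -12.28408102]
```

>>> arm_command --moves '[[[-0.6,-0.6,-2,0,0,0],[0,0,-2,0,0,0],[0,0,-1,0,0,0],[0,0,-1,0,0,0],[0,0,-1,0,0,0],[0,0,0,0,0,0]]]'

```text
time_s: 14.85
position: [0.5528, 0.141, 0.025]
ee_rot: [0.737, -0.676, -0.0, 0.0]
contact_force: [-0.1, 0.9, -2.2]
width: 0.0637
```

>>> arm_command --moves '[[[0,0,-0.7,0,0,0],[0,0,-0.7,0,0,0],[0,0,-0.6,0,0,0],[0,0,0,0,0,0]]]'

```text
time_s: 15.35
position: [0.5528, 0.141, 0.023]
ee_rot: [0.737, -0.676, -0.0, 0.0]
contact_force: [-0.4, 0.1, -2.1]
width: 0.0636
```

>>> arm_command --moves '[[[0,0,-0.7,0,0,0],[0,0,-0.7,0,0,0],[0,0,-0.6,0,0,0],[0,0,0,0,0,0]]]'

```text
time_s: 15.85
position: [0.5528, 0.141, 0.021]
ee_rot: [0.736, -0.676, -0.0, 0.0]
contact_force: [-0.4, 0.2, -2.2]
width: 0.0638
```

>>> arm_command --moves '[[[0,0,-0.7,0,0,0],[0,0,-0.7,0,0,0],[0,0,-0.6,0,0,0],[0,0,0,0,0,0]]]'

```text
time_s: 16.35
position: [0.5528, 0.141, 0.019]
ee_rot: [0.736, -0.676, -0.0, 0.0]
contact_force: [0.1, 0.0, -3.7]
width: 0.0635
```

Both holes appear to be over the studs, with no contact force. I'll continue down.

>>> arm_command --moves '[[[0,0,-0.7,0,0,0],[0,0,-0.7,0,0,0],[0,0,-0.6,0,0,0],[0,0,0,0,0,0]]]'

```text
time_s: 16.85
position: [0.5527, 0.141, 0.017]
ee_rot: [0.737, -0.676, -0.0, 0.0]
contact_force: [-0.4, 0.6, -1.8]
width: 0.0636
```

>>> arm_command --moves '[[[0,0,-0.6,0,0,0],[0,0,-0.6,0,0,0],[0,0,0,0,0,0]]]'

```text
time_s: 17.23
position: [0.5528, 0.141, 0.0158]
ee_rot: [0.737, -0.676, -0.0, 0.0]
contact_force: [-0.7, 0.9, -2.7]
width: 0.0636
```

>>> arm_command --moves '[[[0,0,-0.5,0,0,0],[0,0,-0.5,0,0,0],[0,0,0,0,0,0]]]'

```text
time_s: 17.6
position: [0.5528, 0.141, 0.0148]
ee_rot: [0.737, -0.676, -0.0, 0.0]
contact_force: [-0.3, -0.0, -2.5]
width: 0.0636
```

>>> arm_command --moves '[[[0,0,-0.5,0,0,0],[0,0,-0.5,0,0,0],[0,0,0,0,0,0]]]'

```text
time_s: 17.98
position: [0.5529, 0.141, 0.0142]
ee_rot: [0.737, -0.676, 0.0, -0.0]
contact_force: [-1.3, -1.2, 1.3]
width: 0.0636
```

>>> arm_command --moves '[[[0,0,-0.4,0,0,0],[0,0,-0.4,0,0,0],[0,0,0,0,0,0]]]'

```text
time_s: 18.35
position: [0.553, 0.141, 0.0141]
ee_rot: [0.737, -0.676, 0.0, -0.0]
contact_force: [-3.6, -0.1, 6.4]
width: 0.0635
```

The nest is seated on the deck: contact came at TCP 0.0141 against a predicted 0.0138. I'll relax the pressure, release and rise.

>>> arm_command --moves '[[[0,0,0.6,0,0,0],[0,0,0,0,0,0]]]'

```text
time_s: 18.6
position: [0.5529, 0.141, 0.0141]
ee_rot: [0.737, -0.676, 0.0, -0.0]
contact_force: [-2.6, -1.6, 5.2]
width: 0.0637
```

>>> arm_command --moves '[[[0,0,0,0,0,0],[0,0,0,0,0,0],[0,0,0,0,0,0],[0,0,0,0,0,0],[0,0,0,0,0,0],[0,0,10,0,0,0],[0,0,15,0,0,0],[0,0,20,0,0,0],[0,0,25,0,0,0],[0,0,25,0,0,0],[0,0,15,0,0,0],[0,0,0,0,0,0]]]' --claw -1

```text
time_s: 20.1
position: [0.5536, 0.1414, 0.1252]
ee_rot: [0.737, -0.676, 0.0, -0.001]
contact_force: [0.7, 0.3, -0.7]
width: 0.0857
```

```bash
python3 - <<'E'
from h import *
s=st(); c=cal("wrist"); np.savez("w7.npz",*c); w=ctrl.camera("wrist"); save(w,"w7.png")
for q in ("nest_center","jar_center","capped_jar"):
    for cam in("wrist",): print(q,cam,[(round(d["p"],2),np.round(np.array(d["at"])*[640,400],1).tolist()) for d in ctrl.landmark_of(q,cam)[:3]])
t=ctrl.camera("top"); print([(round(d["p"],2),np.round(np.array(d["at"])*[640,400],1).tolist()) for d in ctrl.landmark_of("jar_center","top")[:3]])
sd=ctrl.camera("side")
cv2.imwrite("pics/m7.png",np.vstack([cv2.resize(sd[150:400,130:430,::-1],(480,400))[:300],cv2.resize(w[:,:,::-1],(480,300))]))
E
```

```text
t 20.1 p [0.5536 0.1414 0.1252] yaw(y-axis) -175.13 z [ 0.003  0.001 -1.   ] F [ 0.7  0.3 -0.7] w 0.0857 hp 0.0187
nest_center wrist [(0.75, [319.3, 201.4])]
jar_center wrist []
capped_jar wrist []
[(0.92, [307.5, 128.9]), (0.87, [280.9, 156.2])]
```

View pics/m7.png

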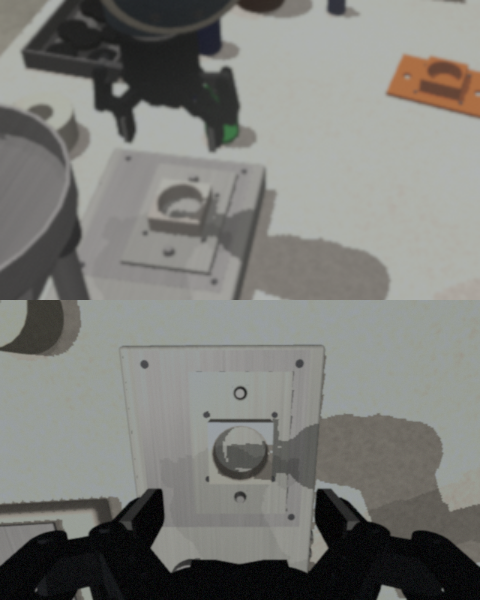

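The pictures show the nest flat on the deck, with both studs visible in the holes (wrist px about (320,124) and (320,262)) and the bore at (320,200). Next is the blue jar. I'll measure the bore centre, then move above the jar.

```bash
python3 - <<'E'
from h import *
z=np.load("w7.npz"); c=(z["arr_0"],z["arr_1"],z["arr_2"])
g=cv2.cvtColor(cv2.imread("pics/w7.png"),cv2.COLOR_BGR2GRAY)
for nm,roi,r in (("bore",(150,250,270,370),(28,44)),("near",(105,145,300,340),(6,13)),("far",(245,280,300,340),(6,13))):
    a,b,l,rr=roi; p=cv2.resize(g[a:b,l:rr],None,fx=4,fy=4,interpolation=cv2.INTER_CUBIC)
    h=cv2.HoughCircles(p,cv2.HOUGH_GRADIENT,1.5,20,param1=120,param2=15,minRadius=r[0]*4,maxRadius=r[1]*4)
    if h is None: print(nm,None); continue
    for q in h[0][:3]:
        px=(q[0]/4+l-.4,q[1]/4+a-.4); print(nm,np.round(px,1),q[2]/4,[np.round(onplane("w",px,zz,c),4)[:2].tolist() for zz in (.051,.075)])
print("lm",onplane("w",(319.3,201.4),.06,c))
print("model", proj("w",(.5528,.141,.075),c),proj("w",(.5528,.141,.051),c), "expect r", 335*.026/(c[2]@[0,0,1]))
print("jar top",onplane("top",(307.5,128.9),.04),onplane("top",(306.3,126.8),.04))
E
```

```text
bore None
near [319.7 123.9] 6.15 [[0.5573, 0.0858], [0.5574, 0.0849]]
far [319.7 263.2] 8.4 [[0.5479, 0.196], [0.5489, 0.1846]]
lm [0.55281538 0.14166255 0.06      ]
model [319.37786269 206.04029538] [319.40580081 197.54676783] expect r 30.84966680229501
jar top [ 0.63863465 -0.11614113  0.04      ] [ 0.64405925 -0.11313413  0.04      ]
```

>>> arm_command --moves '[[[2,-6,3,0,0,0],[5,-14,3,0,0,0],[8,-22,3,0,0,0],[8,-22,0,0,0,0],[8,-22,0,0,0,0],[8,-22,0,0,0,0],[8,-22,0,0,0,0],[8,-22,0,0,0,0],[8,-22,0,0,0,0],[8,-22,0,0,0,0],[8,-22,0,0,0,0],[7,-20,0,0,0,0],[5,-14,0,0,0,0],[2,-4,0,0,0,0],[0,0,0,0,0,0],[0,0,0,0,0,0]]]'

```text
time_s: 22.45
position: [0.6458, -0.1143, 0.1328]
ee_rot: [0.737, -0.676, -0.0, -0.0]
contact_force: [0.4, 0.1, -1.3]
width: 0.0853
```

```bash
python3 - <<'E'
from h import *
s=st(); c=cal("wrist"); np.savez("w8.npz",*c); w=ctrl.camera("wrist"); save(w,"w8.png")
for q in ("jar_center","capped_jar"):
    for d in ctrl.cut_out(q,"wrist")[:3]:
        ys,xs=np.nonzero(d["region"]); print(q,round(d["p"],2),xs.min(),xs.max(),ys.min(),ys.max(),w[d["region"]].mean(0).round())
    print([(round(d["p"],2),np.round(np.array(d["at"])*[640,400],1).tolist()) for d in ctrl.landmark_of(q,"wrist")[:3]])
P=np.array(s["position"])
for X in ((.645,-.112,.08),(.645,-.112,.04),(.645,-.112,0)): print(X,proj("wrist",X,c))
E
```

```text
t 22.45 p [ 0.6458 -0.1143  0.1328] yaw(y-axis) -175.09 z [ 0.  0. -1.] F [ 0.4  0.1 -1.3] w 0.0853 hp 0.0187
jar_center 0.83 368 428 231 319 [21. 84. 37.]
[(0.94, [318.5, 195.4]), (0.62, [403.7, 271.2])]
capped_jar 0.74 289 366 0 75 [37. 37. 39.]
[(0.91, [324.5, 44.7])]
(0.645, -0.112, 0.08) [318.88233879 208.76741604]
(0.645, -0.112, 0.04) [318.86645501 195.23362571]
(0.645, -0.112, 0) [318.85445377 185.00796366]
```

```bash
python3 - <<'E'
from h import *
z=np.load("w8.npz"); c=(z["arr_0"],z["arr_1"],z["arr_2"])
im=cv2.imread("pics/w8.png").astype(int); B,G,R=im[...,0],im[...,1],im[...,2]
m=((B>R+18)&(B>G+18)).astype(np.uint8); n,l,stt,ce=cv2.connectedComponentsWithStats(m)
for i in range(1,n):
    if stt[i,4]>150: print(stt[i],ce[i])
print("jar lm",onplane("w",(318.5,195.4),.04,c))
# predicted silhouette bounds for jar at guess
def sil(x,y):
    t=np.linspace(0,2*np.pi,90); pts=[]
    for r,zz in((.024,0),(.024,.066),(.022,.068),(.022,.08)):
        pts+= [proj("w",(x+r*np.cos(a),y+r*np.sin(a),zz),c) for a in t]
    p=np.array(pts); return p.min(0),p.max(0)
print(sil(.645,-.112),sil(.645,-.115))
for x in (250,290,319,345): print(x,[tuple(im[y,x]) for y in range(150,262,6)])
E
```

```text
[302  58  47  17 184] [322.66847826  68.10326087]
[ 284  160   62   75 3412] [315.29660023 197.57297773]
jar lm [ 0.6452902  -0.11183273  0.04      ]
(array([286.99256944, 159.60687861]), array([350.76001041, 237.70685088])) (array([287.2356396 , 156.37178197]), array([351.19934395, 233.85224886]))
250 [(np.int64(174), np.int64(172), np.int64(166)), (np.int64(166), np.int64(172), np.int64(168)), (np.int64(167), np.int64(173), np.int64(167)), (np.int64(173), np.int64(173), np.int64(166)), (np.int64(175), np.int64(173), np.int64(167)), (np.int64(173), np.int64(174), np.int64(168)), (np.int64(173), np.int64(173), np.int64(168)), (np.int64(168), np.int64(171), np.int64(165)), (np.int64(169), np.int64(171), np.int64(167)), (np.int64(160), np.int64(170), np.int64(167)), (np.int64(155), np.int64(164), np.int64(167)), (np.int64(157), np.int64(167), np.int64(166)), (np.int64(157), np.int64(166), np.int64(166)), (np.int64(162), np.int64(169), np.int64(164)), (np.int64(164), np.int64(172), np.int64(167)), (np.int64(164), np.int64(173), np.int64(166)), (np.int64(161), np.int64(170), np.int64(166
[... 2013 characters left out ...]
)), (np.int64(114), np.int64(121), np.int64(126)), (np.int64(111), np.int64(120), np.int64(124)), (np.int64(114), np.int64(122), np.int64(126)), (np.int64(97), np.int64(96), np.int64(101)), (np.int64(60), np.int64(32), np.int64(33)), (np.int64(74), np.int64(42), np.int64(41)), (np.int64(115), np.int64(114), np.int64(113)), (np.int64(155), np.int64(164), np.int64(164)), (np.int64(158), np.int64(167), np.int64(168)), (np.int64(160), np.int64(169), np.int64(165)), (np.int64(161), np.int64(166), np.int64(165)), (np.int64(172), np.int64(172), np.int64(166)), (np.int64(173), np.int64(171), np.int64(167)), (np.int64(171), np.int64(172), np.int64(166)), (np.int64(174), np.int64(173), np.int64(167))]
```

The blue silhouette spans columns 284–346 and rows 160–235, which puts the jar at about (0.6475, −0.1127). I'll descend and grip it above the level the block will reach.

>>> arm_command --moves '[[[1,0.8,-20,0,0,0],[0.8,0.8,-25,0,0,0],[0,0,-25,0,0,0],[0,0,-20,0,0,0],[0,0,-15,0,0,0],[0,0,-15,0,0,0],[0,0,-12,0,0,0],[0,0,-8,0,0,0],[0,0,-3,0,0,0],[0,0,0,0,0,0],[0,0,0,0,0,0]]]'

```text
time_s: 24.08
position: [0.6481, -0.1134, -0.0097]
ee_rot: [0.737, -0.676, 0.0, -0.0]
contact_force: [0.2, 0.7, 0.0]
width: 0.0852
```

>>> arm_command --moves '[[[0,0,0,0,0,0],[0,0,0,0,0,0],[0,0,0,0,0,0],[0,0,0,0,0,0],[0,0,0,0,0,0],[0,0,0,0,0,0]]]' --claw 0.3 --grip_force 25

```text
time_s: 24.82
position: [0.648, -0.1134, -0.0098]
ee_rot: [0.737, -0.676, 0.0, -0.0]
contact_force: [-0.2, 0.1, 5.6]
width: 0.0453
```

>>> arm_command --moves '[[[0,0,1,0,0,0],[0,0,1,0,0,0],[0,0,4,0,0,0],[0,0,8,0,0,0],[0,0,10,0,0,0],[0,0,6,0,0,0],[0,0,0,0,0,0],[0,0,0,0,0,0]]]'

```text
time_s: 25.82
position: [0.6474, -0.1133, 0.0195]
ee_rot: [0.736, -0.676, -0.0, 0.0]
contact_force: [-0.5, 0.5, -0.5]
width: 0.0453
```

```bash
python3 - <<'E'
from h import *
s=st(); c=cal("wrist"); w=ctrl.camera("wrist"); save(w,"w9.png"); sd=ctrl.camera("side"); save(sd,"s9.png")
p=proj("side",(.648,-.113,.06)).astype(int); print(p)
cv2.imwrite("pics/m9.png",np.vstack([cv2.resize(sd[p[1]-45:p[1]+45,p[0]-72:p[0]+72,::-1],(480,300),interpolation=cv2.INTER_CUBIC),cv2.resize(w[:,:,::-1],(480,300))]))
E
```

```text
t 25.82 p [ 0.6474 -0.1133  0.0195] yaw(y-axis) -175.14 z [-0.  0. -1.] F [-0.5  0.5 -0.5] w 0.0453 hp 0.0187
[240 189]
```

View pics/m9.png

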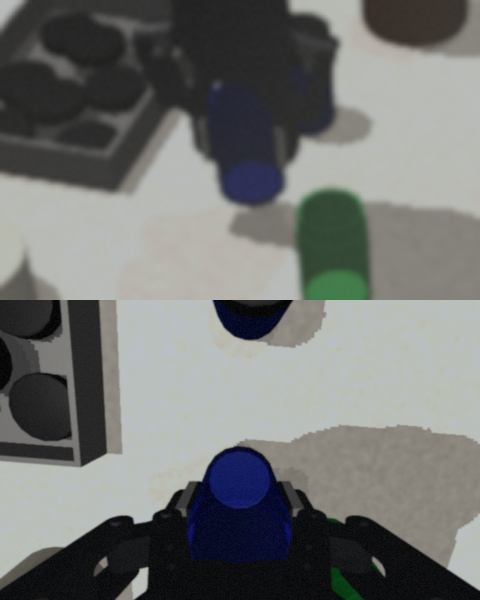

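The side and wrist views show the blue jar lifted clear and upright, held by its body. Its bright floor disc is at wrist px about (320,236), and the capped jar is undisturbed. I'll work out the jar's offset in the hand.

```bash
python3 - <<'E'
from h import *
c=cal("wrist"); s=st(); P=np.array(s["position"])
im=cv2.imread("pics/w9.png").astype(int); B,R=im[...,0],im[...,2]
m=((B>75)&(B>R+45)).astype(np.uint8); m[:180]=0; n,l,q,ce=cv2.connectedComponentsWithStats(m); i=1+q[1:,4].argmax(); print(q[i],ce[i])
m2=((B>R+15)).astype(np.uint8); m2[:180]=0; n,l,q2,_=cv2.connectedComponentsWithStats(m2); j=1+q2[1:,4].argmax(); print("whole",q2[j])
def bounds(x,y,r,z):
    p=np.array([proj("w",(x+r*np.cos(a),y+r*np.sin(a),z),c) for a in np.linspace(0,6.28,90)]); return np.round(np.r_[p.min(0),p.max(0)],1)
f=P[2]+.0098
for dy in(-.002,0,.002): print(dy,"foot",bounds(P[0],P[1]+dy,.024,f),"floor22",bounds(P[0],P[1]+dy,.0215,f+.003))
E
```

```text
t 25.93 p [ 0.6473 -0.1133  0.0192] yaw(y-axis) -175.13 z [-0.001  0.    -1.   ] F [ 0.1  0.4 -1.4] w 0.0455 hp 0.0187
[ 279  202   81   76 4765] [319.10933893 239.49590766]
whole [  248   196   142   156 16995]
-0.002 foot [272.7 189.8 363.5 275.3] floor22 [276.8 196.  359.5 273.7]
0 foot [272.5 193.6 363.1 278.6] floor22 [276.6 199.8 359.  277.1]
0.002 foot [272.4 197.4 362.6 281.9] floor22 [276.4 203.6 358.6 280.4]
```

>>> arm_command --moves '[[[0,0,15,0,0,0],[0,0,25,0,0,0],[0,0,30,0,0,0],[0,0,20,0,0,0],[0,0,10,0,0,0],[0,0,0,0,0,0]]]'

```text
time_s: 26.68
position: [0.648, -0.1133, 0.1205]
ee_rot: [0.737, -0.676, 0.001, -0.001]
contact_force: [0.8, -0.6, -1.4]
width: 0.0454
```

>>> arm_command --moves '[[[-2,6,0,0,0,0],[-5,13,0,0,0,0],[-8,20,0,0,0,0],[-8,22,0,0,0,0],[-8,22,0,0,0,0],[-8,22,0,0,0,0],[-8,22,0,0,0,0],[-8,22,0,0,0,0],[-8,22,0,0,0,0],[-8,22,0,0,0,0],[-8,20,0,0,0,0],[-7,18,0,0,0,0],[-5,13,0,0,0,0],[-3.6,9.3,0,0,0,0],[0,0,0,0,0,0],[0,0,0,0,0,0]]]'

```text
time_s: 28.68
position: [0.5532, 0.1395, 0.1196]
ee_rot: [0.736, -0.677, 0.0, 0.0]
contact_force: [0.9, 0.4, -1.4]
width: 0.0452
```

```bash
python3 - <<'E'
from h import *
st(); save(ctrl.camera("wrist"),"w10.png")
for q in("nest_center","jar_center"): print([(round(d["p"],2),np.round(np.array(d["at"])*[640,400],1).tolist()) for d in ctrl.landmark_of(q,"wrist")[:2]])
E
```

```text
t 28.68 p [0.5532 0.1395 0.1196] yaw(y-axis) -175.16 z [-0. -0. -1.] F [ 0.9  0.4 -1.4] w 0.0452 hp 0.0187
[(0.55, [318.4, 202.3])]
[(0.97, [323.8, 272.7])]
```

```bash
python3 - <<'E'
from h import *
c=cal("wrist"); s=st(); P=np.array(s["position"])
print("jar",onplane("w",(323.8,272.7),P[2]+.0498,c)-P,"nest",onplane("w",(318.4,202.3),.06,c))
print(proj("w",P+[0,.001,.0498],c))
g=cv2.imread("pics/w10.png",0)
a,b,l,r=100,140,300,340
p=cv2.resize(g[a:b,l:r],None,fx=4,fy=4,interpolation=cv2.INTER_CUBIC)
h=cv2.HoughCircles(p,cv2.HOUGH_GRADIENT,1.5,20,param1=120,param2=15,minRadius=24,maxRadius=52)
for q in h[0][:2]: px=(q[0]/4+l-.4,q[1]/4+a-.4); X=onplane("w",px,.051,c); print(px,q[2]/4,X, X[:2]+.055*np.array([-.0847,.9964]))
E
```

```text
t 28.82 p [0.5532 0.1394 0.1196] yaw(y-axis) -175.17 z [-0. -0. -1.] F [-0.4 -1.3  0.2] w 0.0451 hp 0.0187
jar [-0.00255988 -0.00012595  0.0498    ] nest [0.55299489 0.13881333 0.06      ]
[317.43108944 274.68937792]
(np.float32(318.5375), np.float32(127.1625)) 6.3 [0.55734217 0.08578118 0.051     ] [0.55268367 0.14058318]
(np.float32(313.2875), np.float32(127.1625)) 10.6875 [0.56108205 0.08609537 0.051     ] [0.55642355 0.14089737]
```

>>> arm_command --moves '[[[-0.2,0.4,-10,0,0,0],[0,0.3,-14,0,0,0],[0,0,-12,0,0,0],[0,0,-7,0,0,0],[0,0,-4,0,0,0],[0,0,0,0,0,0]]]'

```text
time_s: 29.58
position: [0.5528, 0.1406, 0.0726]
ee_rot: [0.737, -0.676, 0.0, 0.0]
contact_force: [-0.0, -0.4, -2.1]
width: 0.045
```

>>> arm_command --moves '[[[0,0,-1,0,0,0],[0,0,-1,0,0,0],[0,0,-1,0,0,0],[0,0,-1,0,0,0],[0,0,0,0,0,0]]]'

```text
time_s: 30.2
position: [0.5528, 0.1406, 0.0686]
ee_rot: [0.737, -0.676, -0.0, 0.0]
contact_force: [0.4, -0.3, -1.3]
width: 0.0454
```

>>> arm_command --moves '[[[0,0,-1,0,0,0],[0,0,-1,0,0,0],[0,0,-1,0,0,0],[0,0,0,0,0,0]]]'

```text
time_s: 30.7
position: [0.5527, 0.1406, 0.0656]
ee_rot: [0.737, -0.676, -0.0, 0.0]
contact_force: [0.3, 0.0, -0.3]
width: 0.0454
```

>>> arm_command --moves '[[[0,-0.3,-0.8,0,0,0],[0,0,-0.8,0,0,0],[0,0,-0.8,0,0,0],[0,0,0,0,0,0]]]'

```text
time_s: 31.2
position: [0.5528, 0.1403, 0.0632]
ee_rot: [0.737, -0.676, -0.0, 0.0]
contact_force: [-0.6, -0.3, -1.2]
width: 0.0454
```

>>> arm_command --moves '[[[0,0,-1,0,0,0],[0,0,-1,0,0,0],[0,0,-1,0,0,0],[0,0,0,0,0,0]]]'

```text
time_s: 31.7
position: [0.5528, 0.1403, 0.0602]
ee_rot: [0.736, -0.676, -0.0, 0.0]
contact_force: [0.4, 0.5, -0.9]
width: 0.0449
```

>>> arm_command --moves '[[[0,0,-1.5,0,0,0],[0,0,-1.5,0,0,0],[0,0,-1.5,0,0,0],[0,0,0,0,0,0]]]'

```text
time_s: 32.2
position: [0.5527, 0.1403, 0.0556]
ee_rot: [0.737, -0.676, -0.0, 0.0]
contact_force: [0.0, -0.8, -1.1]
width: 0.0453
```

The jar is inside the bore with no contact (foot at about 0.065). I'll continue to the floor, expected at TCP ≈ 0.041.

>>> arm_command --moves '[[[0,0,-1.5,0,0,0],[0,0,-1.5,0,0,0],[0,0,-1.5,0,0,0],[0,0,-1.5,0,0,0],[0,0,0,0,0,0]]]'

```text
time_s: 32.83
position: [0.5527, 0.1403, 0.0496]
ee_rot: [0.737, -0.676, -0.0, 0.0]
contact_force: [-0.1, -0.4, -1.4]
width: 0.0451
```

>>> arm_command --moves '[[[0,0,-1,0,0,0],[0,0,-1,0,0,0],[0,0,-1,0,0,0],[0,0,-1,0,0,0],[0,0,0,0,0,0]]]'

```text
time_s: 33.45
position: [0.5527, 0.1403, 0.0457]
ee_rot: [0.737, -0.676, -0.0, 0.0]
contact_force: [1.0, 0.1, -1.1]
width: 0.0456
```

>>> arm_command --moves '[[[0,0,-0.6,0,0,0],[0,0,-0.6,0,0,0],[0,0,-0.6,0,0,0],[0,0,0,0,0,0]]]'

```text
time_s: 33.95
position: [0.5528, 0.1403, 0.0439]
ee_rot: [0.737, -0.676, -0.0, 0.0]
contact_force: [0.7, -1.0, -1.1]
width: 0.0454
```

>>> arm_command --moves '[[[0,0,-0.5,0,0,0],[0,0,-0.5,0,0,0],[0,0,-0.5,0,0,0],[0,0,0,0,0,0]]]'

```text
time_s: 34.45
position: [0.5528, 0.1403, 0.0424]
ee_rot: [0.737, -0.676, -0.0, 0.0]
contact_force: [1.0, -0.4, -1.2]
width: 0.0449
```

>>> arm_command --moves '[[[0,0,-0.4,0,0,0],[0,0,-0.4,0,0,0],[0,0,0,0,0,0]]]'

```text
time_s: 34.83
position: [0.5528, 0.1403, 0.0416]
ee_rot: [0.737, -0.676, -0.0, 0.0]
contact_force: [-0.6, 0.2, -1.1]
width: 0.0452
```

>>> arm_command --moves '[[[0,0,-0.4,0,0,0],[0,0,-0.4,0,0,0],[0,0,0,0,0,0]]]'

```text
time_s: 35.2
position: [0.5529, 0.1404, 0.0412]
ee_rot: [0.737, -0.676, 0.0, -0.0]
contact_force: [-2.1, -0.3, 2.6]
width: 0.0451
```

Contact came at TCP 0.0412, as predicted, with 2.6 N. I'll release and retreat upward.

>>> arm_command --moves '[[[0,0,0.3,0,0,0],[0,0,0,0,0,0],[0,0,0,0,0,0],[0,0,0,0,0,0],[0,0,0,0,0,0],[0,0,0,0,0,0],[0,0,5,0,0,0],[0,0,10,0,0,0],[0,0,20,0,0,0],[0,0,25,0,0,0],[0,0,25,0,0,0],[0,0,25,0,0,0],[0,0,20,0,0,0],[0,0,10,0,0,0],[0,0,0,0,0,0],[0,0,0,0,0,0]]]' --claw -1

```text
time_s: 37.2
position: [0.5523, 0.1402, 0.1802]
ee_rot: [0.736, -0.676, -0.0, 0.001]
contact_force: [0.2, -0.3, 0.1]
width: 0.0854
```

```bash
python3 - <<'E'
from h import *
s=st(); c=cal("wrist"); w=ctrl.camera("wrist"); save(w,"w11.png")
im=w.astype(int); m=((im[...,2]>im[...,0]+18)&(im[...,2]>im[...,1]+15)).astype(np.uint8); n,l,q,ce=cv2.connectedComponentsWithStats(m)
print([q[i].tolist() for i in range(1,n) if q[i,4]>300])
def sil(x,y,z0):
    p=np.array([proj("w",(x+r*np.cos(a),y+r*np.sin(a),z0+zz),c) for r,zz in((.024,.024),(.024,.066),(.022,.068),(.022,.08)) for a in np.linspace(0,6.28,90)]); return np.round(np.r_[p.min(0),p.max(0)-p.min(0)],1)
print("expected seated",sil(.5527,.1408,.051),"if on block top",sil(.5527,.1408,.075))
for cam in("wrist","side","top"):
    if cam!="wrist": ctrl.camera(cam)
    for nm in("nest_center","jar_center","capped_jar","amber_jar","dropper"):
        print(cam,nm,[(round(d["p"],2),np.round(np.array(d["at"])*[640,400],1).tolist()) for d in ctrl.landmark_of(nm,cam)[:2]])
    print("  exp nest",proj(cam,(.5527,.1408,.06)),"jar",proj(cam,(.5527,.1408,.091)))
save(ctrl.camera("side"),"s11.png")
E
```

```text
t 37.2 p [0.5523 0.1402 0.1802] yaw(y-axis) -175.14 z [-0.002 -0.    -1.   ] F [ 0.2 -0.3  0.1] w 0.0854 hp 0.0187
[[287, 161, 63, 75, 3397]]
expected seated [284.9 162.   64.8  75.1] if on block top [281.5 166.5  71.4  84. ]
wrist nest_center []
wrist jar_center [(0.69, [320.9, 194.1])]
wrist capped_jar []
wrist amber_jar []
wrist dropper []
  exp nest [318.0356379  185.89882083] jar [317.98533457 194.00203254]
side nest_center [(0.81, [406.7, 200.7]), (0.58, [243.1, 279.2])]
side jar_center [(0.93, [241.5, 266.4]), (0.91, [269.1, 219.2])]
side capped_jar [(0.63, [255.7, 179.4])]
side amber_jar [(0.73, [292.7, 150.7])]
side dropper [(0.79, [341.4, 155.3])]
  exp nest [241.75430583 280.27504629] jar [240.24487931 269.13395652]
top nest_center [(0.93, [352.0, 272.8]), (0.68, [203.4, 162.4])]
top jar_center [(0.86, [200.7, 164.7]), (0.56, [282.3, 158.7])]
top capped_jar [(0.91, [352.4, 131.1])]
top amber_jar [(0.58, [411.5, 144.8])]
top dropper [(0.54, [415.9, 197.4]), (0.43, [203.0, 160.0])]
  exp nest [204.01587949 161.96776812] jar [201.32959958 159.99740044]
```

```bash
python3 - <<'E'
from h import *
t=ctrl.camera("top"); t0=cv2.imread("pics/top0.png")[:,:,::-1]
for nm,(a,b,l,r) in {"capped":(105,145,335,375),"amber":(105,175,385,445),"dropper":(180,215,400,430)}.items():
    s,_=cv2.phaseCorrelate(np.float32(t0[a:b,l:r].mean(2)),np.float32(t[a:b,l:r].mean(2))); print(nm,np.round(s,2),np.abs(t[a:b,l:r].astype(int)-t0[a:b,l:r]).mean().round(1))
sd=cv2.imread("pics/s11.png"); w=cv2.imread("pics/w11.png")
cv2.imwrite("pics/m11.png",np.vstack([cv2.resize(sd[230:330,160:320],(480,300),interpolation=cv2.INTER_CUBIC),cv2.resize(w,(480,300))]))
E
```

```text
capped [-0.01  0.01] 7.9
amber [0.01 0.02] 8.1
dropper [ 0.03 -0.02] 8.3
```

```bash
python3 -c "
from h import *
st(); print(ctrl.sign_off())"
```

```text
t 38.2 p [0.5528 0.1403 0.1812] yaw(y-axis) -175.13 z [ 0. -0. -1.] F [-0.1  0.1 -0.3] w 0.0853 hp 0.0187
the job is handed in; nothing more can be done
None
```

The filler is set up and the job is handed in at 38.2 s: the aluminium nest lies flat on the deck over both studs, and the blue open jar stands in its bore. Both are released and the arm is raised clear.

**Nest:** I lowered it over the studs in small steps. The wrist force stayed near the nest's own weight until it touched the deck, where it reached about 6 N. A picture afterwards showed both studs in their holes.

**Jar:** It touched the bore floor at the expected height with about 3 N. After release, its outline in the wrist picture was within about 2 pixels of a properly seated jar and clearly not one resting on top of the block.

**Other bottles:** The capped jar, amber jar and dropper matched the first top picture to within 0.03 pixels. The position network had put the capped jar about 6 pixels off. I took that as network noise.

**What disagreed or was not checked:**
- **Fingertips:** They sit about 40–50 mm behind the reported TCP, not at it. My first attempt to grip the nest closed on air above the block and touched nothing, and I corrected for the offset after that.
- **Finger opening:** It read 64 mm on the 60 mm block and 45 mm on the 48 mm jar.
- **Top camera:** It put the studs about 2.5 mm off, so I relied on the wrist camera for the final alignment.
- **Final picture:** I had used all 12 views, so the last check of the seated jar was by measurement only.

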